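# Make up two orders at the packing bench

## Robot

A 7-joint arm with a two-finger parallel gripper is mounted at the origin on the work surface. World frame = base frame: x ahead of the robot, y to its left, z up, the work surface at z = 0. Lengths are in m, angles in rad, forces in N, time in s.
With the tool pointing down it reaches from about 0.425 to 0.925 m from the base axis. Payload 6.8 kg.
Tool frame: the origin (TCP) lies at the centre of the arm's flange, where the gripper is bolted on; the fingertips stand 173 mm ahead of it and the grasp point (between the pads) lies 155 mm ahead of it (finger_overhang is the distance from the TCP to the fingertips, in m); y points along the fingers, z is the direction in which the jaws open and shut, and the axes are right-handed (so a half turn about y gives the same grasp; the last joint's range is limited). The gripper opens to 85 mm and grips with 20 to 120 N. Pads are 22 mm wide; open, the fingers measure 114 mm over their backs; the gripper's body (76 mm by 85 mm) begins 54 mm behind the grasp point. The pads swing forward as they close: fully open they stand 13 mm farther back than shut.
Start: joints at [1.123, 0.477, 0.022, 1.555, -0.011, 1.109, -0.083], TCP at [0.225, -0.636, 0.405] pointing down, gripper open.
Joint ranges: [-2.96, 2.96], [-0.34, 2.1], [-1.41, 1.46], [0.24, 2.44], [-1.37, 4.51], [0.17, 1.92], [-2.96, 2.96]. Speed limits (rad/s): [2.39, 2.39, 3.14, 3.14, 3.14, 3.14, 3.14].

## Interface

Orientations are given as a rotation vector (axis times angle).
In Python, from bench import get_obs, grab_frame, hand_in, finger_overhang gives the robot as it stands. The module is installed in compiled form; this text tells all that it offers.
- The arm moves only by the shell command python3 -m jog 'ROWS' [FORCE]. ROWS is JSON, a list of rows, each a list of 3 entries, a list of its own where there are three numbers: the shift along the tool's x, y, z in cm, then the turn about the tool's y in rad, then the gripper command: -1 is fully open, 1 is shut, values between are in proportion. In form: [[[x, y, z], twist, gripper], ...]. A call has 1 to 10 rows; each row is the pose to reach, as a shift and turn from the pose commanded when the call began, along the tool's axes at that moment; what a row does not reach only later rows make up. A row lasts 1/8 s, in which the tool goes at most 62.5 mm and 10.7 degrees, less where a joint would pass 70% of its speed; a pose out of reach is approached as far as the arm can. A call with a gripper value outside its range is refused whole. The fingers move at their own pace and stop on an object; FORCE is the grip in N (left out, the last holds). Time passes only in rows, so rows that repeat a pose let the fingers close. It gives the time, the measured TCP pose, the force and the opening at its end, in the units of the state.
- get_obs(): the state, without advancing time (a new reading comes with each control period).
- grab_frame(name): name is "scene" or "top" or "wrist"; returns a dict with "image" (384x512x3 uint8, blue, green, red), "fx", "fy", "cx", "cy" (pixels), "origin" and "rotation" of the camera in the world. Camera axes: x right, y up, looking along -z (the intrinsics and any distortion apply to the point x, -y, -z); pixel columns grow to the right and rows downward; lengths in m; the calibration is good to about 2 mm. A picture is of the moment at which its call begins. There is no depth.
- hand_in(): hands the job in, once; it reports no verdict.
The state is a dict: "clock": time; "joints": joint angles; "qvel": joint speeds; "tau": joint torques, N m; "tcp_pos": TCP position; "orientation": TCP orientation; "contact_force": force on the tool from outside, world axes, zero at the start; "moment": the same for the moment, N m; "grip_width": finger opening in m.
Only numpy, scipy, OpenCV 4.12 (cv2) and the standard library are available. Lean on these libraries where they do the work, as an engineer would, in place of code of your own. Each camera call takes 0.05 s, during which the arm holds its last target.

## Task

Make up the two orders from the stock in the middle of the packing bench: the white three-cell tote gets the tall tin in its middle cell with the slim carton and the square bottle in the two end cells (either way round), and the two-cell cardboard box gets the short tin and the low carton, one in each cell (either way round). Stand every piece upright on the floor of its cell, set down rather than dropped, and let go of it. Leave the tape roll, the pen cup and the lidded tub standing where they are.

Things in the scene. Friction and masses are not known exactly. Their poses are not given: they have to be found in the camera images.
- tote: White plastic order tote, long and low, fixed to the bench on the left or right of the stock. 304 x 104 mm outside (320 x 120 over the rim flange), rim 38 mm high, walls 4 mm, floor 4 mm thick. Two cross walls, as high as the rim, split it along its length into a row of three equal square cells, 96 x 96 mm inside. Origin: centre of its underside; x along the row, so the cell centres lie at x = -100, 0 and +100 mm, y = 0; z up.
- carton_box: Brown cardboard order box, open, with a slanting flap outside each end, fixed to the bench on the side opposite the tote. 204 x 104 mm outside (about 234 over the flaps), rim 38 mm high, walls and floor 4 mm. One cross wall, as high as the rim, splits it into two equal square cells, 96 x 96 mm inside. Origin: centre of its underside; x along the row, so the cell centres lie at x = -50 and +50 mm, y = 0; z up.
- tall_tin: Tall round steel food tin with a plain paper label, 50 mm diameter, 115 mm high, 210 to 420 g. Origin: centre of its underside, z up. Stands upright on the bench at the start, among the other stock. 
- short_tin: Short, wide round steel tin with a plain paper label, 66 mm diameter, 80 mm high, 195 to 395 g. Origin: centre of its underside, z up. Stands upright on the bench at the start, among the other stock. 
- slim_carton: Slim upright cardboard carton, 70 mm (its x) by 34 mm (its y), 110 mm high, 110 to 225 g, with white paper stickers. Best gripped across the 34 mm. Origin: centre of its underside, z up. Stands upright on the bench at the start, among the other stock. 
- low_carton: Low, thick cardboard carton, 74 mm (its x) by 62 mm (its y), 80 mm high, 140 to 280 g, with white paper stickers. Best gripped across the 62 mm. Origin: centre of its underside, z up. Stands upright on the bench at the start, among the other stock. 
- square_bottle: White plastic bottle with a square body 50 x 50 mm (sides along its x and y), 85 mm high, and a grey round cap 32 mm in diameter whose top is at 108 mm; 155 to 310 g. Origin: centre of its underside, z up. Stands upright on the bench at the start, among the other stock. 
- tape_roll: Bystander: roll of brown packing tape lying flat, loose, 84 mm outer diameter, 48 mm high. Origin: centre of its underside. To be left where it is.
- pen_cup: Bystander: black cup with three pen ends sticking out, loose, 74 mm diameter, 106 mm high in all. Origin: centre of its underside. To be left where it is.
- tub: Bystander: clear plastic tub with a blue lid, loose, 84 mm diameter, 49 mm high. Origin: centre of its underside. To be left where it is.

How it is judged:
By the outcome, as a careful person would: the job done as asked, in the order asked, and still so for the second after the job is handed in, with the robot touching nothing.
It also fails if it takes over 128 s, if anything falls off the work surface, if the arm or the gripper's body presses on something with over 40 N, if the wrist force passes 120 N, or if a joint passes its speed limit or range.

## Working session

There is one attempt and no reset: what is moved stays moved. The work goes in short steps, Python scripts to look and compute and a shell command to move; the robot and the scene stay as the last step left them, time stands still between calls to the robot, and variables do not carry over. Pictures are saved under pics/ and viewed, and the job is handed in when it is done.

```bash
mkdir -p pics; ls
python3 - <<'E'
from bench import *
import cv2
o=get_obs()
for k,v in o.items(): print(k,v)
print(finger_overhang if not callable(finger_overhang) else finger_overhang())
for n in ["scene","top","wrist"]:
    f=grab_frame(n); cv2.imwrite(f"pics/{n}0.png",f["image"])
    print(n,{k:v for k,v in f.items() if k!="image"})
E
```

```text
pics
clock 0.0
joints [ 1.12291125  0.47778315  0.02235899  1.55643836 -0.01151514  1.10931467
 -0.08306394]
qvel [-8.94609146e-04 -1.57274794e-03  5.45201652e-04  4.30250790e-04
  7.02445539e-04  5.44404709e-05  5.88608167e-04]
tau [-2.35485422e-04 -5.96464634e+01  1.60795894e+00 -2.81197482e+01
  1.24541923e-02  9.36855358e-03 -8.62024223e-06]
tcp_pos [ 0.22487545 -0.63614782  0.4037427 ]
orientation [-0.34995568  2.03900802 -2.03536493]
contact_force [ 0.31587869  0.22225054 -0.23408712]
moment [-0.00709477 -0.08541645 -0.02314372]
grip_width 0.08543827628757499
0.1734
scene {'fx': 474.46087807049446, 'fy': 474.46087807049446, 'cx': 254.33681647201075, 'cy': 184.59791528785982, 'origin': array([1.14725105, 0.4680755 , 0.87098595]), 'rotation': array([0.39190202, 0.80587892, 2.13634219])}
top {'fx': 370.3312057877482, 'fy': 370.3312057877482, 'cx': 256.68857032399256, 'cy': 187.91653655086574, 'origin': array([4.30142026e-01, 6.82973302e-04, 1.00429158e+00]), 'rotation': array([ 0.11626351, -0.10033757, -1.5420293 ])}
wrist {'fx': 337.27777057293656, 'fy': 337.27777057293656, 'cx': 252.38575911582396, 'cy': 192.91115567104538, 'origin': array([ 0.30120335, -0.60961441,  0.372316  ]), 'rotation': array([-0.27909387,  0.20148124, -1.21960026])}
```

View pics/top0.png

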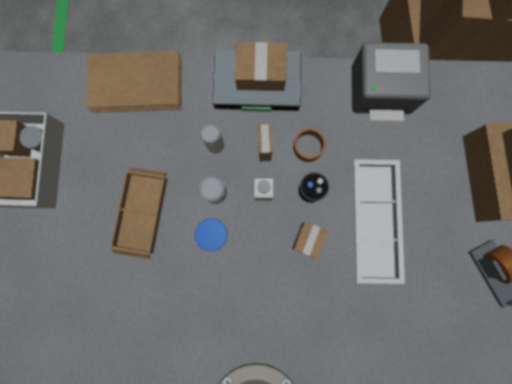

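View pics/scene0.png

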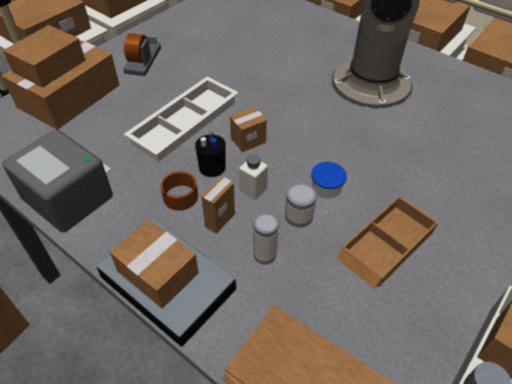

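View pics/wrist0.png

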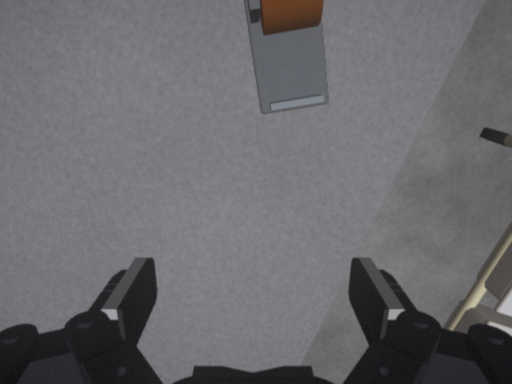

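```bash
cat > h.py <<'E'
import numpy as np, cv2
from bench import *
from scipy.spatial.transform import Rotation as R
def cam(f):
    return dict(K=np.array([[f["fx"],0,f["cx"]],[0,f["fy"],f["cy"]],[0,0,1]]),o=np.array(f["origin"]),R=R.from_rotvec(f["rotation"]).as_matrix())
def proj(c,P):
    P=np.atleast_2d(P); q=(P-c["o"])@c["R"]; q=q*[1,-1,-1]; u=q@c["K"].T; return u[:,:2]/u[:,2:]
def back(c,uv,z):
    uv=np.atleast_2d(uv); q=np.c_[uv,np.ones(len(uv))]@np.linalg.inv(c["K"]).T*[1,-1,-1]
    d=q@c["R"].T; t=(z-c["o"][2])/d[:,2]; return c["o"]+d*t[:,None]
E
python3 - <<'E'
import cv2
t=cv2.imread('pics/top0.png'); s=cv2.imread('pics/scene0.png')
cv2.imwrite('pics/t1.png',cv2.resize(t[110:270,185:345],None,fx=3.75,fy=3.75,interpolation=cv2.INTER_CUBIC))
cv2.imwrite('pics/s1.png',cv2.resize(s[80:290,120:360],None,fx=2.8,fy=2.8,interpolation=cv2.INTER_CUBIC))
cv2.imwrite('pics/t2.png',cv2.resize(t[145:295,340:420],None,fx=4,fy=4,interpolation=cv2.INTER_CUBIC))
cv2.imwrite('pics/t3.png',cv2.resize(t[155:265,100:180],None,fx=5,fy=5,interpolation=cv2.INTER_CUBIC))
E
```

```text
(no output)
```

View pics/t1.png

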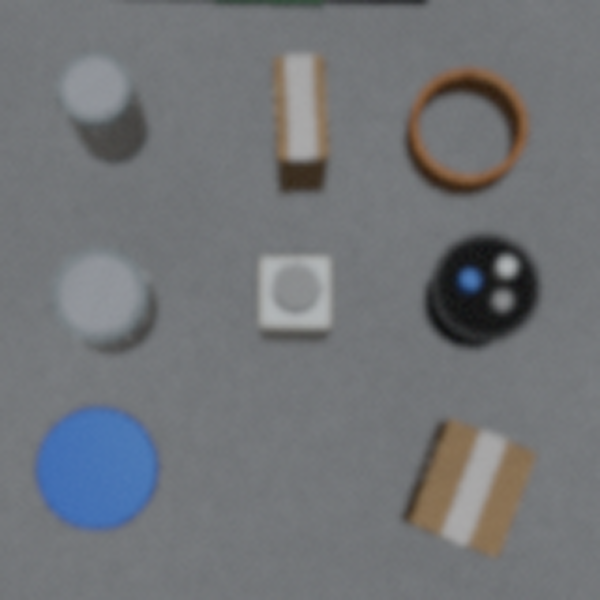

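View pics/s1.png

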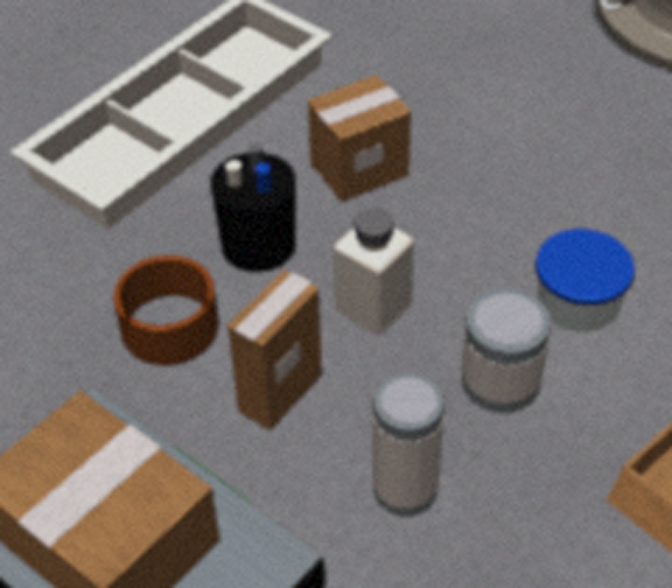

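View pics/t2.png

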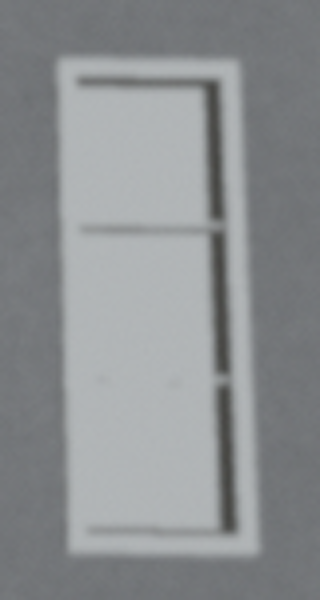

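View pics/t3.png

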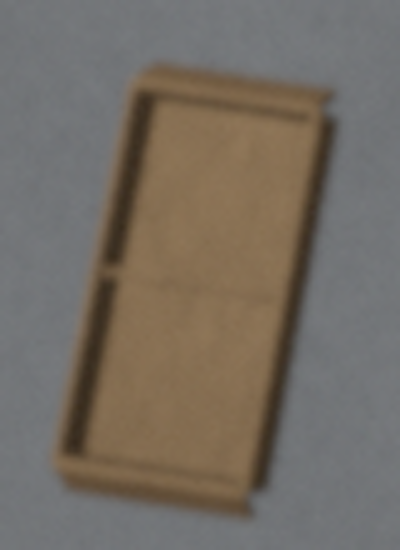

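```bash
cat > fit.py <<'E'
from h import *
from scipy.optimize import least_squares
import pickle
def ft(p): p=np.array(p,float); return (p+.5)/3.75-.5+[185,110]
def f2(p): p=np.array(p,float); return (p+.5)/4-.5+[340,145]
def f3(p): p=np.array(p,float); return (p+.5)/5-.5+[100,155]
def fs(p): p=np.array(p,float); return (p+.5)/2.8-.5+[120,80]
T=cam(grab_frame("top"));S=cam(grab_frame("scene"))
def rect(a,b,z): return np.array([[a/2,b/2,z],[a/2,-b/2,z],[-a/2,-b/2,z],[-a/2,b/2,z]])
def fit(loc,obs,x0):
    # obs list of (cam, idxs/points, uv)
    def res(x):
        c,s=np.cos(x[2]),np.sin(x[2]);Rz=np.array([[c,-s,0],[s,c,0],[0,0,1]])
        return np.concatenate([(proj(cm,np.array(P)@Rz.T+[x[0],x[1],0])-uv).ravel() for cm,P,uv in obs])
    r=least_squares(res,x0);return r.x,r.fun.reshape(-1,2)
def centre(n,z,tp,sp=None):
    obs=[(T,[[0,0,z]],ft([tp]))]
    a=back(T,ft([tp]),z)[0]; b=back(S,fs([sp]),z)[0] if sp else None
    print(n,a.round(4),b if b is None else b.round(4)); return a,b
centre('tall',.115,(96,89),(408,403))
centre('short',.08,(102,295),(509,322))
centre('tub',.049,(97,468),(585,265))
centre('tape',.048,(468,129),(166,290))
centre('pen',.095,(490,287),(255,185))
centre('cap',.108,(296,289),(375,225))
def show(n,loc,tp,sp,si,x0):
    for nm,obs in (('T',[(T,loc[:4],tp)]),('S',[(S,loc[si],sp)]),('TS',[(T,loc[:4],tp),(S,loc[si],sp)])):
        x,f=fit(loc,obs,x0); print(n,nm,x.round(4),np.abs(f).max().round(2))
# order of loc: (+x+y),(+x-y),(-x-y),(-x+y) ; slim x along world x roughly, image-left=+y
L=np.vstack([rect(.07,.034,.11),rect(.07,.034,0)])
show('slim',L,ft([(276,55),(325,55),(327,160),(277,160)]),fs([(268,340),(230,325),(288,272),(320,285),(268,425)]),[0,1,2,3,4],[.55,0,0])
L=np.vstack([rect(.05,.05,.085),rect(.05,.05,0)])
show('bottle',L,ft([(259,257),(331,257),(331,331),(259,331)]),fs([(372,275),(334,247),(412,240),(376,330)]),[0,1,3,4],[.5,0,0])
L=np.vstack([rect(.062,.074,.08),rect(.062,.074,0)])
L2=np.vstack([rect(.074,.062,.08),rect(.074,.062,0)])
tp=ft([(445,420),(536,455),(498,556),(407,520)]);sp=fs([(338,127),(310,100),(380,77),(410,105),(347,200)])
show('lowA',L,tp,sp,[0,1,2,3,4],[.4,-.1,-.3]);show('lowB',L2,tp,sp,[0,1,2,3,4],[.4,-.1,-.3])
L=rect(.32,.12,.038)
show('tote',L,f2([(58,60),(239,61),(260,553),(69,553)]),fs([(107,212),(14,150),(330,37)]),[0,1,3],[.45,-.3,0])
# box cross-wall ends & long walls: outer long-edge corners
L=rect(.204,.104,.038)
show('box',L,f3([(136,80),(328,107),(252,497),(57,466)]),np.array([[376,284],[338,251],[437,229]])*1.,[0,3,1],[.4,.3,-.2])
E
python3 fit.py
```

```text
tall [0.6874 0.1301 0.115 ] [0.6912 0.132  0.115 ]
short [0.5549 0.1249 0.08  ] [0.5582 0.1287 0.08  ]
tub [0.4397 0.1273 0.049 ] [0.4428 0.1285 0.049 ]
tape [ 0.684  -0.1243  0.048 ] [ 0.6864 -0.1248  0.048 ]
pen [ 0.5647 -0.1334  0.095 ] [ 0.5815 -0.1174  0.095 ]
cap [ 0.5583 -0.0052  0.108 ] [ 0.5639 -0.0018  0.108 ]
slim T [ 0.6797 -0.0058  0.0352] 0.38
slim S [ 0.678  -0.0059  0.0625] 1.97
slim TS [ 0.6787 -0.0057  0.0514] 1.9
bottle T [ 0.5583 -0.0048  0.0248] 0.42
bottle S [ 0.5614 -0.007  -0.0181] 3.37
bottle TS [ 0.5599 -0.0061 -0.0094] 3.16
lowA T [ 0.4332 -0.124  -0.347 ] 2.7
lowA S [ 0.4292 -0.1295 -0.446 ] 4.67
lowA TS [ 0.4322 -0.1263 -0.3956] 4.59
lowB T [ 0.4333 -0.1241 -0.3516] 0.72
lowB S [ 0.4289 -0.1284 -0.3644] 2.85
lowB TS [ 0.4319 -0.1257 -0.3597] 3.98
tote T [ 0.4889 -0.3065  0.0148] 0.54
tote S [ 0.4894 -0.3045  0.025 ] 1.29
tote TS [ 0.4888 -0.3058  0.0189] 1.11
box T [ 0.4942  0.3205 -0.127 ] 0.55
box S [0.5794 0.3448 2.9274] 59.65
box TS [0.4984 0.3136 0.272 ] 87.46
```

```bash
cat > ov.py <<'E'
from h import *
def rect(a,b,z): return np.array([[a/2,b/2,z],[a/2,-b/2,z],[-a/2,-b/2,z],[-a/2,b/2,z]])
def circ(d,z): t=np.linspace(0,2*np.pi,32,endpoint=False); return np.c_[d/2*np.cos(t),d/2*np.sin(t),0*t+z]
M={'slim':[rect(.07,.034,.11),rect(.07,.034,0)],'bottle':[rect(.05,.05,.085),rect(.05,.05,0),circ(.032,.108)],
'low':[rect(.074,.062,.08),rect(.074,.062,0)],'tote':[rect(.32,.12,.038),rect(.304,.104,0),rect(.104,.096,.038)],'box':[rect(.204,.104,.038),rect(.204,.104,0),rect(.196,.096,.004),rect(.004,.096,.038)],
'tall':[circ(.05,.115),circ(.05,0)],'short':[circ(.066,.08),circ(.066,0)],'tub':[circ(.084,.049),circ(.084,0)],'tape':[circ(.084,.048),circ(.084,0)],'pen':[circ(.074,0),circ(.074,.09)]}
def draw(im,c,poses,sc,off,col=(0,0,255)):
    for n,(x,y,a) in poses.items():
        for P in M[n]:
            Q=P@R.from_euler('z',a).as_matrix().T+[x,y,0]
            u=((proj(c,Q)-off+.5)*sc-.5)
            cv2.polylines(im,[np.round(u*8).astype(np.int32)],True,col,1,cv2.LINE_AA,3)
def overlay(name,crop,sc,poses,out,img=None):
    f=grab_frame(name) ; c=cam(f); x0,y0,x1,y1=crop
    im=cv2.resize(f["image"][y0:y1,x0:x1],None,fx=sc,fy=sc,interpolation=cv2.INTER_CUBIC)
    draw(im,c,poses,sc,np.array([x0,y0]),); cv2.imwrite(out,im)
E
cat > poses.py <<'E'
P={'slim':(.679,-.0057,.045),'bottle':(.5595,-.0055,.01),'low':(.432,-.1255,-.355),'tote':(.4888,-.3058,.0175),'box':(.4942,.3205,-.127),
'tall':(.689,.131,0),'short':(.556,.1265,0),'tub':(.441,.128,0),'tape':(.685,-.1245,0),'pen':(.565,-.13,0)}
E
python3 - <<'E'
from ov import *; from poses import P
overlay("top",(100,100,420,300),2.5,P,'pics/ot.png')
overlay("scene",(120,70,450,290),2.4,P,'pics/os.png')
E
```

```text
(no output)
```

View pics/ot.png

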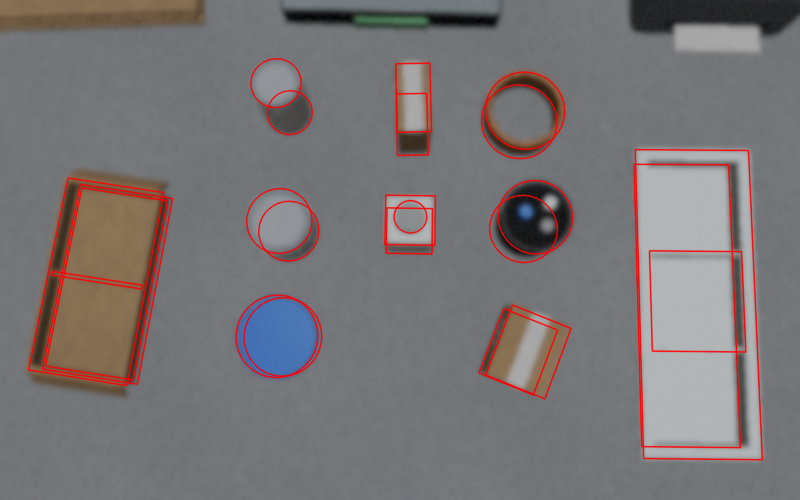

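View pics/os.png

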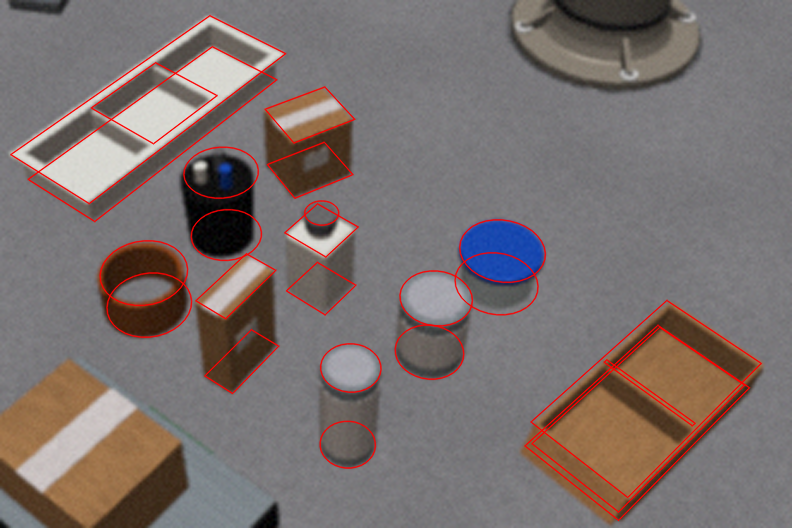

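```bash
cat > plan.py <<'E'
from h import *; import sys
def plan(x,y,z,yaw):
    "grasp point target (nominal 155mm ahead), yaw of jaw axis in world"
    o=get_obs(); M=R.from_rotvec(o["orientation"]).as_matrix(); p=np.array(o["tcp_pos"])
    zz=M[:,2]; cur=np.arctan2(zz[1],zz[0]); d=(yaw-cur+np.pi/2)%np.pi-np.pi/2
    Rn=R.from_euler('z',d).as_matrix()@M
    tcp=np.array([x,y,z])-Rn[:,1]*.155
    s=(tcp-p)@M*100
    print("shift cm",s.round(2),"twist",round(-d,3),"| grasp now",(p+M[:,1]*.155).round(4),"jawyaw",round(cur,3),"tool y",M[:,1].round(4),"j7",o["joints"][6].round(2),"w",round(o["grip_width"],4),"t",o["clock"],"F",np.round(o["contact_force"],1))
    return s,-d
if __name__=="__main__": plan(*map(float,sys.argv[1:5]))
E
python3 plan.py .689 .131 .25 1.5708; python3 plan.py .689 .131 .075 1.5708
```

```text
shift cm [-6.932e+01 -3.000e-02 -5.688e+01] twist 0.34 | grasp now [ 0.2249 -0.6363  0.2495] jawyaw -1.231 tool y [-2.e-04  4.e-04 -1.e+00] j7 -0.08 w 0.0852 t 0.35 F [0.9 0.4 0.8]
shift cm [-69.33  17.47 -56.87] twist 0.34 | grasp now [ 0.2249 -0.6363  0.2495] jawyaw -1.231 tool y [-2.e-04  4.e-04 -1.e+00] j7 -0.08 w 0.0852 t 0.35 F [0.9 0.4 0.8]
```

```bash
python3 -m jog '[[[-35,0,-28.5],0.17,-1],[[-35,0,-28.5],0.17,-1],[[-69.3,0,-56.9],0.34,-1],[[-69.3,0,-56.9],0.34,-1],[[-69.3,0,-56.9],0.34,-1],[[-69.3,0,-56.9],0.34,-1],[[-69.3,0,-56.9],0.34,-1],[[-69.3,0,-56.9],0.34,-1],[[-69.3,0,-56.9],0.34,-1],[[-69.3,0,-56.9],0.34,-1]]' 50; python3 plan.py .689 .131 .25 1.5708
```

```text
clock: 1.6
tcp_pos: [0.5491, -0.0999, 0.405]
orientation: [0.001, 2.221, -2.222]
contact_force: [0.2, -0.6, -0.8]
grip_width: 0.0857
shift cm [-1.396e+01  1.000e-02 -2.310e+01] twist -0.001 | grasp now [ 0.5493 -0.0999  0.25  ] jawyaw -1.571 tool y [ 8.e-04 -3.e-04 -1.e+00] j7 -1.57 w 0.0857 t 1.6 F [ 0.2 -0.6 -0.8]
```

```bash
python3 -m jog '[[[-14,0,-23.1],0,-1],[[-14,0,-23.1],0,-1],[[-14,0,-23.1],0,-1],[[-14,0,-23.1],0,-1],[[-14,0,-23.1],0,-1],[[-14,0,-23.1],0,-1],[[-14,0,-23.1],0,-1]]'; python3 plan.py .689 .131 .08 1.5708
python3 - <<'E'
from ov import *; from poses import P
overlay("wrist",(0,0,512,384),1.5,P,'pics/w1.png')
E
```

```text
clock: 2.48
tcp_pos: [0.6882, 0.1271, 0.4046]
orientation: [-0.002, -2.218, 2.222]
contact_force: [-0.5, -1.2, -0.4]
grip_width: 0.0854
shift cm [-0.09 16.96 -0.45] twist -0.003 | grasp now [0.6882 0.1268 0.2496] jawyaw -1.573 tool y [-5.0e-04 -1.7e-03 -1.0e+00] j7 -1.95 w 0.0854 t 2.475 F [-0.5 -1.2 -0.4]
```

View pics/w1.png

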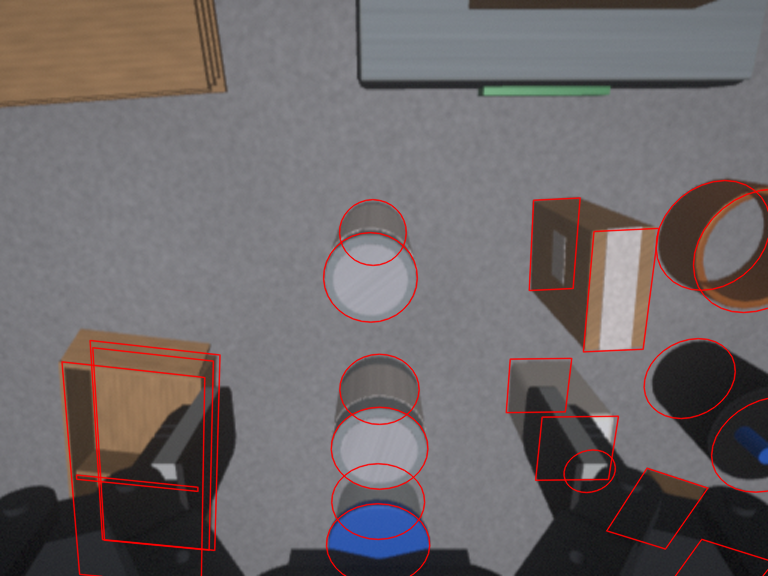

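```bash
python3 -m jog '[[[-0.1,6,-0.4],0,-1],[[-0.1,12,-0.4],0,-1],[[-0.1,15,-0.4],0,-1],[[-0.1,17.4,-0.4],0,-1],[[-0.1,17.4,-0.4],0,-1],[[-0.1,17.4,-0.4],0,1],[[-0.1,17.4,-0.4],0,1],[[-0.1,17.4,-0.4],0,1],[[-0.1,17.4,-0.4],0,1],[[-0.1,17.4,-0.4],0,1]]' 50; python3 plan.py .689 .131 .075 1.5708
```

```text
clock: 3.78
tcp_pos: [0.6902, 0.1331, 0.2327]
orientation: [0.004, 2.22, -2.22]
contact_force: [-0.5, -2.0, 6.4]
grip_width: 0.049
shift cm [0.16 0.27 0.21] twist -0.001 | grasp now [0.6906 0.1331 0.0777] jawyaw -1.571 tool y [ 0.0028 -0.     -1.    ] j7 -2.0 w 0.049 t 3.775 F [-0.5 -2.   6.4]
```

```bash
python3 -m jog '[[[0,-1,0],0,1],[[0,-6,0],0,1],[[0,-12,0],0,1],[[0,-15,0],0,1],[[0,-15,0],0,1]]'; python3 plan.py .4888 -.3058 .228 1.588
```

```text
clock: 4.4
tcp_pos: [0.6899, 0.1337, 0.3839]
orientation: [0.006, 2.22, -2.217]
contact_force: [0.5, 0.1, -4.5]
grip_width: 0.0487
shift cm [20.18 -0.08 43.98] twist -0.017 | grasp now [0.6907 0.134  0.2289] jawyaw -1.571 tool y [ 0.0053  0.0015 -1.    ] j7 -1.96 w 0.0487 t 4.4 F [ 0.5  0.1 -4.5]
```

Lifted. Transfer to above the tote's middle cell.

```bash
python3 -m jog '[[[2.3,0,5],0,1],[[4.6,0,10],0,1],[[6.9,0,15],0,1],[[9.2,0,20],0,1],[[11.5,0,25],0,1],[[13.8,0,30],-0.01,1],[[16.1,0,35],-0.02,1],[[18.3,0,40],-0.02,1],[[20,0,43.5],-0.02,1],[[20.2,0,44],-0.02,1]]'; python3 -m jog '[[[0,0,0],0,1],[[0,0,0],0,1]]';  python3 plan.py .4888 -.3058 .228 1.588;  python3 - <<'E'
from ov import *; from poses import P
Q={k:P[k] for k in('tote',)}
overlay("wrist",(0,0,512,384),1.5,Q,'pics/w2.png')
Q['tall']=(.4888,-.3058,0)
overlay("scene",(90,0,350,200),2.8,Q,'pics/s2.png')
E
```

```text
clock: 5.65
tcp_pos: [0.4844, -0.3098, 0.3782]
orientation: [-0.02, 2.217, -2.216]
contact_force: [0.3, 0.9, -3.0]
grip_width: 0.0491
clock: 5.9
tcp_pos: [0.488, -0.3049, 0.3799]
orientation: [-0.026, 2.212, -2.209]
contact_force: [0.4, 1.0, -2.7]
grip_width: 0.049
shift cm [-0.09 -0.31  0.11] twist 0.005 | grasp now [ 0.4878 -0.3047  0.2249] jawyaw -1.548 tool y [-9.0e-04  1.4e-03 -1.0e+00] j7 -1.15 w 0.049 t 5.9 F [ 0.4  1.  -2.7]
```

View pics/w2.png

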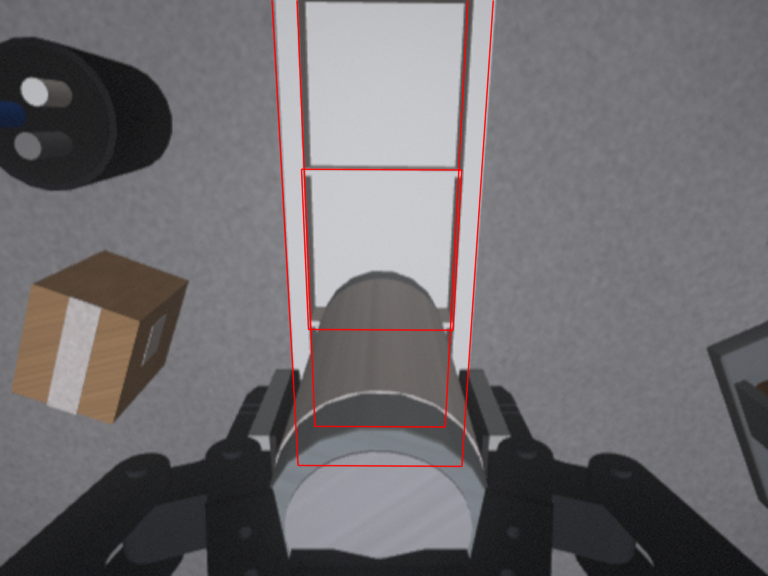

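View pics/s2.png

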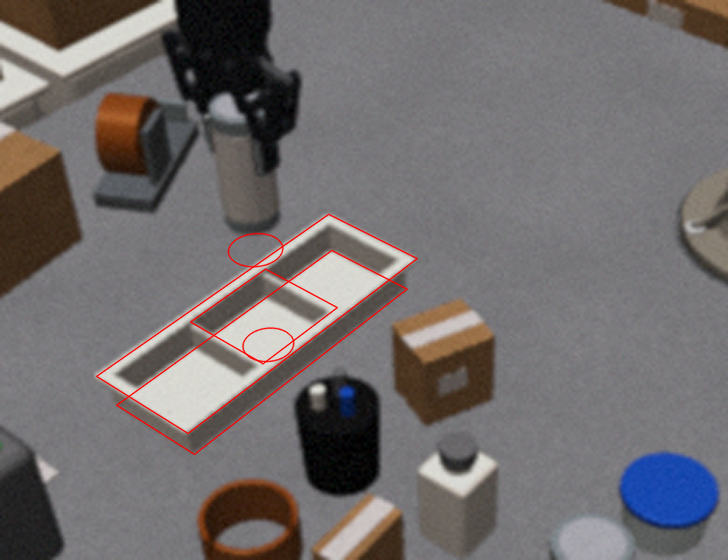

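```bash
python3 -m jog '[[[-0.1,4,0.1],0,1],[[-0.1,8,0.1],0,1],[[-0.1,11,0.1],0,1],[[-0.1,13,0.1],0,1],[[-0.1,13.6,0.1],0,1],[[-0.1,13.9,0.1],0,1],[[-0.1,13.9,0.1],0,1],[[-0.1,13.9,0.1],0,1]]';  python3 plan.py .4888 -.3058 .0817 1.588
```

```text
clock: 7.0
tcp_pos: [0.4887, -0.3077, 0.2426]
orientation: [-0.02, 2.21, -2.212]
contact_force: [0.1, 0.4, -3.5]
grip_width: 0.0487
shift cm [ 0.01  0.59 -0.2 ] twist 0.003 | grasp now [ 0.4889 -0.3078  0.0876] jawyaw -1.551 tool y [ 1.4e-03 -7.0e-04 -1.0e+00] j7 -1.19 w 0.0487 t 7.0 F [ 0.1  0.4 -3.5]
```

```bash
python3 -m jog '[[[0,0.3,-0.2],0,1],[[0,0.5,-0.2],0,1],[[0,0.5,-0.2],0,1],[[0,0.5,-0.2],0,1]]';  python3 plan.py .4888 -.3058 .0817 1.588
```

```text
clock: 7.5
tcp_pos: [0.4884, -0.3054, 0.2367]
orientation: [-0.022, 2.212, -2.211]
contact_force: [-0.7, 1.6, -2.1]
grip_width: 0.0486
shift cm [-0.04  0.    0.04] twist 0.003 | grasp now [ 0.4884 -0.3054  0.0817] jawyaw -1.551 tool y [ 0.e+00  2.e-04 -1.e+00] j7 -1.19 w 0.0486 t 7.5 F [-0.7  1.6 -2.1]
```

```bash
python3 -m jog '[[[0,0.1,0],0,1],[[0,0.2,0],0,1],[[0,0.2,0],0,1]]';  python3 plan.py .4888 -.3058 .0817 1.588
```

```text
clock: 7.88
tcp_pos: [0.4886, -0.3055, 0.2366]
orientation: [-0.021, 2.211, -2.211]
contact_force: [-6.1, 2.7, 16.9]
grip_width: 0.0488
shift cm [-0.02 -0.01  0.03] twist 0.003 | grasp now [ 0.4886 -0.3055  0.0816] jawyaw -1.551 tool y [ 4.e-04 -1.e-04 -1.e+00] j7 -1.19 w 0.0488 t 7.875 F [-6.1  2.7 16.9]
```

```bash
python3 -m jog '[[[0,-0.15,0],0,1],[[0,-0.15,0],0,0.2],[[0,-0.15,0],0,-0.2],[[0,-0.15,0],0,-1],[[0,-0.15,0],0,-1],[[0,-0.15,0],0,-1],[[0,-2,0],0,-1],[[0,-8,0],0,-1],[[0,-13,0],0,-1],[[0,-13,0],0,-1]]';  python3 plan.py .679 -.0057 .22 1.6158
python3 - <<'E'
from ov import *; from poses import P
Q={k:P[k] for k in('tote',)}
Q['tall']=(.4888,-.3058,0)
overlay("top",(320,130,440,300),3,Q,'pics/t4.png')
overlay("scene",(90,0,350,200),2.8,Q,'pics/s3.png')
E
```

```text
clock: 9.12
tcp_pos: [0.4896, -0.3062, 0.3707]
orientation: [-0.012, 2.202, -2.213]
contact_force: [0.1, 0.2, 0.5]
grip_width: 0.0854
shift cm [-19.38  -0.41 -29.75] twist -0.026 | grasp now [ 0.491  -0.3069  0.2157] jawyaw -1.551 tool y [ 0.009  -0.0048 -0.9999] j7 -1.16 w 0.0854 t 9.125 F [0.1 0.2 0.5]
```

View pics/s3.png

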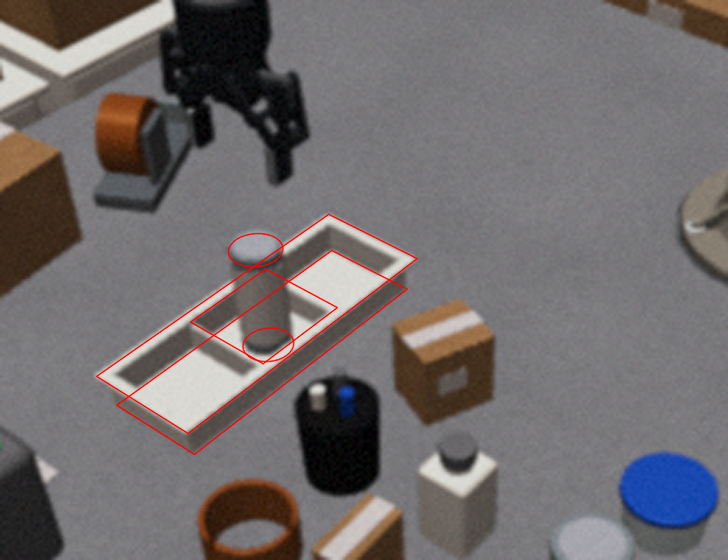

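```bash
python3 -m jog '[[[-4,-0.4,-6],0,-1],[[-7.5,-0.4,-11.5],0,-1],[[-11,-0.4,-17],0,-1],[[-14.5,-0.4,-22.3],0,-1],[[-18,-0.4,-27.5],-0.026,-1],[[-19.4,-0.4,-29.8],-0.026,-1],[[-19.4,-0.4,-29.8],-0.026,-1],[[-19.4,-0.4,-29.8],-0.026,-1],[[-19.4,-0.4,-29.8],-0.026,-1]]';  python3 plan.py .679 -.0057 .072 1.6158
python3 - <<'E'
from ov import *; from poses import P
Q={k:P[k] for k in('slim','bottle','tape','tall','short')}
overlay("wrist",(0,0,512,384),1.5,Q,'pics/w3.png')
E
```

```text
clock: 10.35
tcp_pos: [0.6758, -0.0057, 0.3681]
orientation: [-0.049, 2.199, -2.201]
contact_force: [-0.9, -0.2, -0.3]
grip_width: 0.0853
shift cm [-0.36 14.11 -0.02] twist -0.002 | grasp now [ 0.6756 -0.0059  0.2131] jawyaw -1.527 tool y [-0.0014 -0.0011 -1.    ] j7 -1.71 w 0.0853 t 10.35 F [-0.9 -0.2 -0.3]
```

View pics/w3.png

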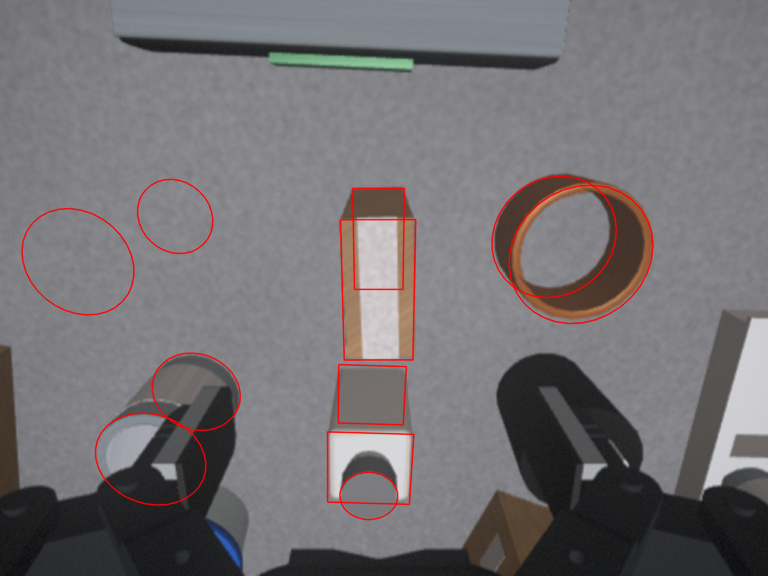

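```bash
python3 -m jog '[[[-0.4,6,0],0,-1],[[-0.4,11,0],0,-1],[[-0.4,13.5,0],0,-1],[[-0.4,14,0],0,-1],[[-0.4,14,0],0,-1],[[-0.4,14,0],0,1],[[-0.4,14,0],0,1],[[-0.4,14,0],0,1],[[-0.4,14,0],0,1],[[-0.4,14,0],0,1]]' 40; python3 -m jog '[[[0,0,0],0,1],[[0,0,0],0,1]]'; python3 plan.py .679 -.0057 .22 1.6158
```

```text
clock: 11.65
tcp_pos: [0.6808, -0.0036, 0.2295]
orientation: [-0.049, 2.198, -2.198]
contact_force: [-0.4, -0.1, 5.1]
grip_width: 0.0338
clock: 11.9
tcp_pos: [0.6808, -0.0036, 0.2295]
orientation: [-0.049, 2.198, -2.198]
contact_force: [-0.1, -0.1, 5.5]
grip_width: 0.0341
shift cm [  0.19 -14.55   0.2 ] twist 0.001 | grasp now [ 0.681  -0.0036  0.0745] jawyaw -1.525 tool y [ 1.3e-03 -1.0e-04 -1.0e+00] j7 -1.75 w 0.0341 t 11.9 F [-0.1 -0.1  5.5]
```

```bash
python3 -m jog '[[[0,-1,0],0,1],[[0,-6,0],0,1],[[0,-12,0],0,1],[[0,-15,0],0,1],[[0,-15,0],0,1]]'; python3 plan.py .5888 -.304 .223 1.588
```

```text
clock: 12.52
tcp_pos: [0.6809, -0.0034, 0.3819]
orientation: [-0.045, 2.196, -2.196]
contact_force: [0.6, 0.9, -3.5]
grip_width: 0.0334
shift cm [10.65  0.33 29.61] twist 0.029 | grasp now [ 0.6817 -0.0034  0.2269] jawyaw -1.525 tool y [ 5.1e-03  3.0e-04 -1.0e+00] j7 -1.71 w 0.0334 t 12.525 F [ 0.6  0.9 -3.5]
```

```bash
python3 -m jog '[[[1.8,0,5],0,1],[[3.6,0,10],0,1],[[5.4,0,15],0,1],[[7.2,0,20],0.015,1],[[9,0,25],0.03,1],[[10.3,0,28.5],0.03,1],[[10.6,0,29.6],0.03,1],[[10.6,0,29.6],0.03,1],[[10.6,0,29.6],0.03,1],[[10.6,0,29.6],0.03,1]]'; python3 plan.py .5888 -.304 .0785 1.588;  python3 - <<'E'
from ov import *; from poses import P
Q={k:P[k] for k in('tote',)}
Q['slim']=(.5888,-.304,.0175)
overlay("wrist",(0,0,512,384),1.5,Q,'pics/w4.png')
overlay("scene",(90,0,350,200),2.8,Q,'pics/s4.png')
E
```

```text
clock: 13.78
tcp_pos: [0.5888, -0.3022, 0.3786]
orientation: [-0.02, 2.213, -2.211]
contact_force: [-0.5, -0.2, -1.2]
grip_width: 0.0335
shift cm [1.000e-02 1.451e+01 2.000e-01] twist 0.001 | grasp now [ 0.5888 -0.3021  0.2236] jawyaw -1.552 tool y [ 1.e-04  9.e-04 -1.e+00] j7 -1.24 w 0.0335 t 13.775 F [-0.5 -0.2 -1.2]
```

View pics/w4.png

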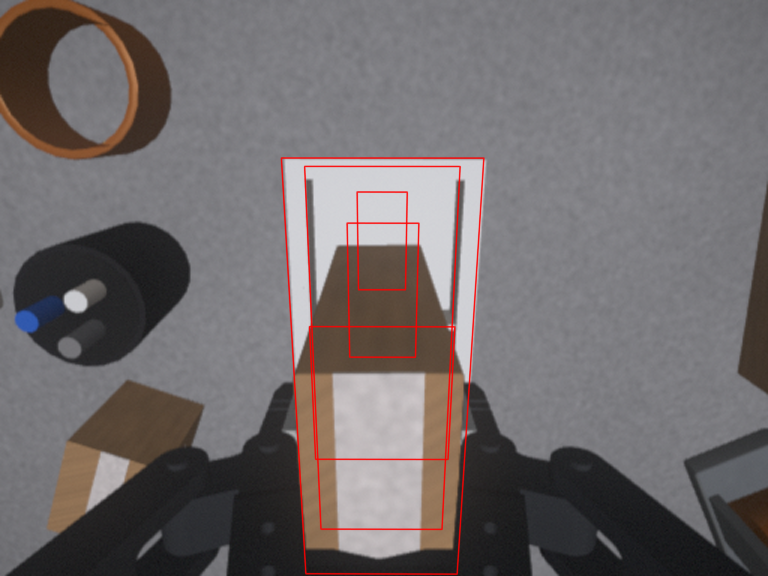

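View pics/s4.png

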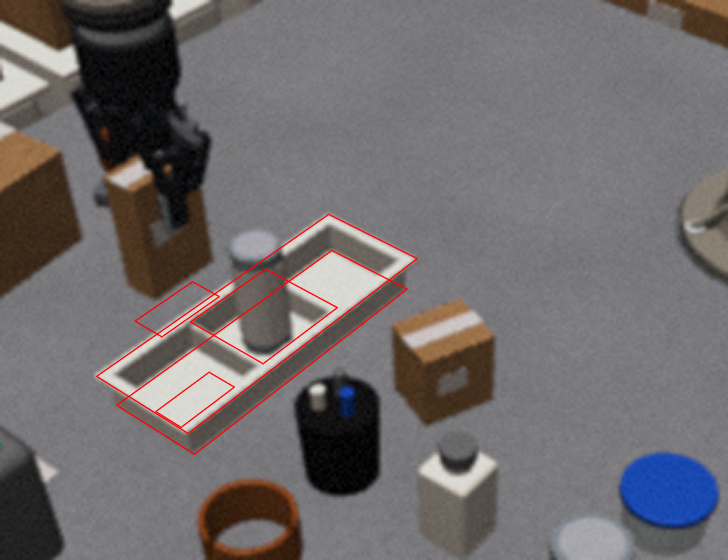

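```bash
python3 -m jog '[[[0,4,0.2],0,1],[[0,8,0.2],0,1],[[0,11,0.2],0,1],[[0,13,0.2],0,1],[[0,13.6,0.2],0,1],[[0,14,0.2],0,1],[[0,14,0.2],0,1],[[0,14,0.2],0,1]]';  python3 plan.py .5888 -.304 .0785 1.588; python3 -m jog '[[[0,0.2,0],0,1],[[0,0.3,0],0,1],[[0,0.3,0],0,1]]';  python3 plan.py .5888 -.304 .0785 1.588
```

```text
clock: 14.88
tcp_pos: [0.5884, -0.3063, 0.2397]
orientation: [-0.016, 2.212, -2.214]
contact_force: [-0.1, 1.0, -2.0]
grip_width: 0.0337
shift cm [-0.02  0.62 -0.24] twist -0.001 | grasp now [ 0.5886 -0.3064  0.0847] jawyaw -1.555 tool y [ 1.5e-03 -7.0e-04 -1.0e+00] j7 -1.27 w 0.0337 t 14.875 F [-0.1  1.  -2. ]
clock: 15.25
tcp_pos: [0.588, -0.3061, 0.2356]
orientation: [-0.018, 2.214, -2.214]
contact_force: [-0.1, -0.1, -1.7]
grip_width: 0.0335
shift cm [-0.08  0.21 -0.21] twist -0.001 | grasp now [ 0.588  -0.3061  0.0806] jawyaw -1.555 tool y [-2.e-04  1.e-04 -1.e+00] j7 -1.27 w 0.0335 t 15.25 F [-0.1 -0.1 -1.7]
```

```bash
python3 -m jog '[[[0,0.1,-0.1],0,1],[[0,0.2,-0.1],0,1],[[0,0.25,-0.1],0,1],[[0,0.3,-0.1],0,1],[[0,0.3,-0.1],0,1]]';  python3 plan.py .5888 -.304 .0785 1.588
```

```text
clock: 15.88
tcp_pos: [0.5882, -0.305, 0.2335]
orientation: [-0.017, 2.213, -2.213]
contact_force: [-2.4, 0.5, 5.4]
grip_width: 0.0334
shift cm [-0.06  0.   -0.1 ] twist -0.001 | grasp now [ 0.5882 -0.305   0.0785] jawyaw -1.555 tool y [ 3.e-04  0.e+00 -1.e+00] j7 -1.27 w 0.0334 t 15.875 F [-2.4  0.5  5.4]
```

```bash
python3 -m jog '[[[0,0,0],0,0.5],[[0,0,0],0,0.2],[[0,0,0],0,-0.2],[[0,0,0],0,-1],[[0,0,0],0,-1],[[0,0,0],0,-1],[[0,-2,0],0,-1],[[0,-8,0],0,-1],[[0,-14,0],0,-1],[[0,-14,0],0,-1]]';  python3 plan.py .5595 -.0055 .22 1.581
python3 - <<'E'
from ov import *; from poses import P
Q={k:P[k] for k in('tote',)}
Q['slim']=(.5888,-.304,.0175)
overlay("scene",(90,0,350,200),2.8,Q,'pics/s5.png')
E
```

```text
clock: 17.12
tcp_pos: [0.5897, -0.3057, 0.3807]
orientation: [-0.004, 2.202, -2.214]
contact_force: [0.6, -0.9, -1.0]
grip_width: 0.0849
shift cm [  2.74   0.38 -30.15] twist 0.005 | grasp now [ 0.5915 -0.3065  0.2257] jawyaw -1.555 tool y [ 0.0117 -0.0051 -0.9999] j7 -1.24 w 0.0849 t 17.125 F [ 0.6 -0.9 -1. ]
```

View pics/s5.png

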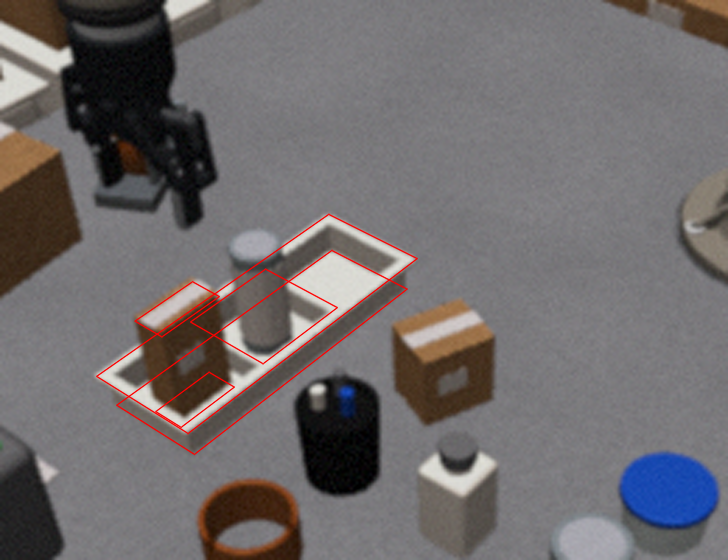

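Slim carton stands in the far cell. Now the bottle.

```bash
python3 -m jog '[[[0.5,0,-6],0,-1],[[1,0,-12],0,-1],[[1.5,0,-18],0,-1],[[2.2,0,-24],0,-1],[[2.6,0,-28.5],0,-1],[[2.7,0,-30.1],0,-1],[[2.7,0,-30.1],0,-1],[[2.7,0,-30.1],0,-1],[[2.7,0,-30.1],0,-1]]';  python3 plan.py .5595 -.0055 .067 1.581
python3 - <<'E'
from ov import *; from poses import P
Q={k:P[k] for k in('bottle','tape','short')}
overlay("wrist",(0,0,512,384),1.5,Q,'pics/w5.png')
E
```

```text
clock: 18.3
tcp_pos: [0.5564, -0.0066, 0.3725]
orientation: [-0.014, 2.215, -2.216]
contact_force: [-0.3, 0.5, 0.1]
grip_width: 0.0853
shift cm [-0.32 15.05 -0.13] twist 0.002 | grasp now [ 0.5564 -0.0067  0.2175] jawyaw -1.558 tool y [-3.e-04 -7.e-04 -1.e+00] j7 -1.76 w 0.0853 t 18.3 F [-0.3  0.5  0.1]
```

View pics/w5.png

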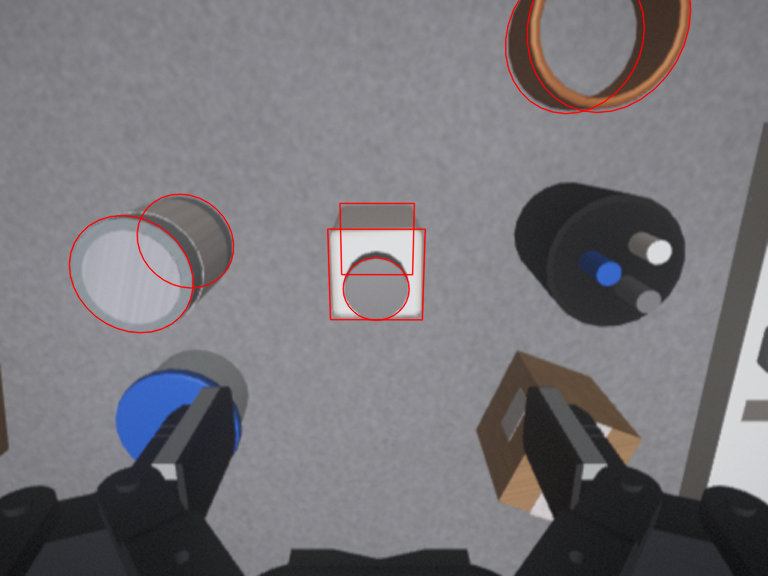

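```bash
python3 -m jog '[[[-0.3,6,0],0,-1],[[-0.3,11,-0.1],0,-1],[[-0.3,14,-0.1],0,-1],[[-0.3,14.9,-0.1],0,-1],[[-0.3,15.1,-0.1],0,-1],[[-0.3,15.1,-0.1],0,1],[[-0.3,15.1,-0.1],0,1],[[-0.3,15.1,-0.1],0,1],[[-0.3,15.1,-0.1],0,1],[[-0.3,15.1,-0.1],0,1]]' 40; python3 -m jog '[[[0,0,0],0,1],[[0,0,0],0,1]]'; python3 plan.py .3888 -.3075 .22 1.588
```

```text
clock: 19.6
tcp_pos: [0.5599, -0.0038, 0.223]
orientation: [-0.014, 2.212, -2.213]
contact_force: [-1.5, -2.2, 6.1]
grip_width: 0.0496
clock: 19.85
tcp_pos: [0.5599, -0.0038, 0.223]
orientation: [-0.015, 2.212, -2.213]
contact_force: [-0.1, -0.3, 6.5]
grip_width: 0.0494
shift cm [ 17.57 -15.22  30.1 ] twist -0.002 | grasp now [ 0.5602 -0.0039  0.068 ] jawyaw -1.555 tool y [ 2.2e-03 -4.0e-04 -1.0e+00] j7 -1.83 w 0.0494 t 19.85 F [-0.1 -0.3  6.5]
```

```bash
python3 -m jog '[[[0,-1,0],0,1],[[0,-6,0],0,1],[[0,-12,0],0,1],[[0,-15,0],0,1],[[0,-15,0],0,1]]'; python3 -m jog '[[[2.6,0,4.5],0,1],[[5.2,0,9],0,1],[[7.8,0,13.5],0,1],[[10.4,0,18],0,1],[[13,0,22.5],0,1],[[15.6,0,27],0,1],[[17.2,0,29.5],0,1],[[17.5,0,30.1],0,1],[[17.5,0,30.1],0,1],[[17.5,0,30.1],0,1]]'; python3 plan.py .3888 -.3075 .072 1.588;  python3 - <<'E'
from ov import *; from poses import P
Q={k:P[k] for k in('tote',)}
overlay("wrist",(0,0,512,384),1.5,Q,'pics/w6.png')
overlay("scene",(90,0,350,200),2.8,Q,'pics/s6.png')
E
```

```text
clock: 20.48
tcp_pos: [0.5598, -0.0033, 0.3746]
orientation: [-0.011, 2.211, -2.211]
contact_force: [0.6, 0.6, -2.9]
grip_width: 0.0495
clock: 21.72
tcp_pos: [0.3898, -0.3059, 0.3712]
orientation: [-0.02, 2.214, -2.211]
contact_force: [-0.4, -0.1, -2.3]
grip_width: 0.05
shift cm [ 0.1  14.42  0.19] twist 0.001 | grasp now [ 0.3898 -0.3057  0.2162] jawyaw -1.553 tool y [-3.e-04  1.e-03 -1.e+00] j7 -1.04 w 0.05 t 21.725 F [-0.4 -0.1 -2.3]
```

View pics/w6.png

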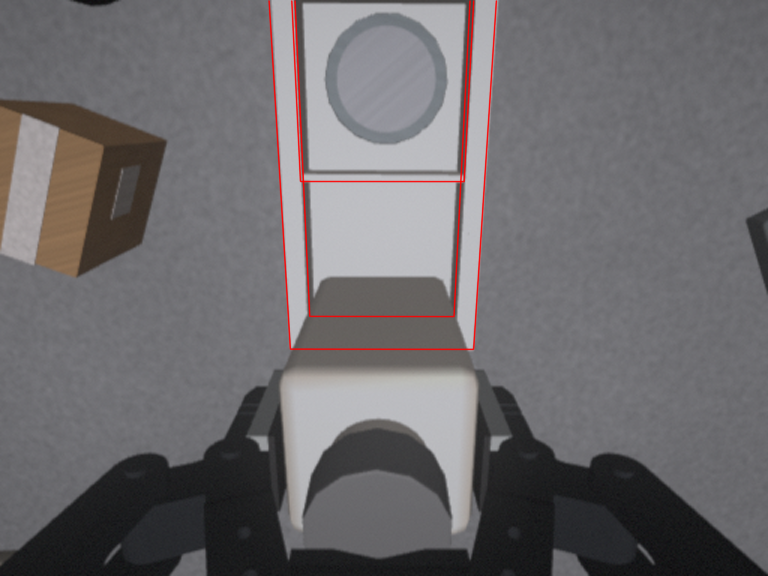

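View pics/s6.png

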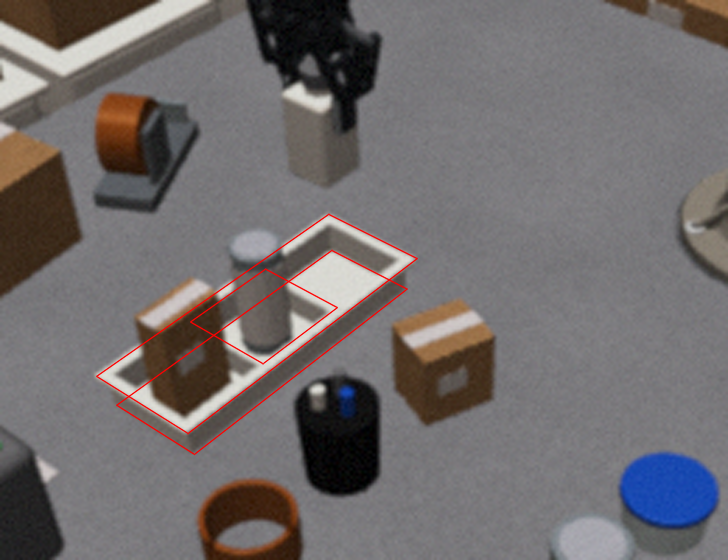

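```bash
python3 -m jog '[[[0.1,4,0.1],0,1],[[0.1,8,0.1],0,1],[[0.1,11,0.1],0,1],[[0.1,13,0.1],0,1],[[0.1,13.6,0.1],0,1],[[0.1,14,0.1],0,1],[[0.1,14,0.1],0,1],[[0.1,14,0.1],0,1]]';  python3 plan.py .3888 -.3075 .072 1.588; python3 -m jog '[[[0,0.2,0],0,1],[[0,0.3,0],0,1],[[0,0.4,0],0,1],[[0,0.4,0],0,1]]';  python3 plan.py .3888 -.3075 .072 1.588
```

```text
clock: 22.82
tcp_pos: [0.3883, -0.3084, 0.2324]
orientation: [-0.016, 2.212, -2.214]
contact_force: [0.4, 0.4, -3.1]
grip_width: 0.0497
shift cm [-0.03  0.54 -0.11] twist -0.001 | grasp now [ 0.3885 -0.3086  0.0774] jawyaw -1.555 tool y [ 1.1e-03 -7.0e-04 -1.0e+00] j7 -1.08 w 0.0497 t 22.825 F [ 0.4  0.4 -3.1]
clock: 23.32
tcp_pos: [0.388, -0.3083, 0.2276]
orientation: [-0.018, 2.214, -2.213]
contact_force: [-0.2, -0.3, -1.8]
grip_width: 0.0495
shift cm [-0.08  0.06 -0.07] twist -0.001 | grasp now [ 0.388  -0.3083  0.0726] jawyaw -1.555 tool y [-2.e-04  1.e-04 -1.e+00] j7 -1.08 w 0.0495 t 23.325 F [-0.2 -0.3 -1.8]
```

```bash
python3 -m jog '[[[0,0.1,0],0,1],[[0,0.2,0],0,1],[[0,0.2,0],0,1],[[0,0.2,0],0,1]]';  python3 plan.py .3888 -.3075 .072 1.588
```

```text
clock: 23.82
tcp_pos: [0.3882, -0.3085, 0.2268]
orientation: [-0.017, 2.213, -2.214]
contact_force: [-3.8, 1.2, 11.9]
grip_width: 0.0494
shift cm [-0.06 -0.02 -0.11] twist -0.002 | grasp now [ 0.3882 -0.3086  0.0718] jawyaw -1.555 tool y [ 3.e-04 -5.e-04 -1.e+00] j7 -1.08 w 0.0494 t 23.825 F [-3.8  1.2 11.9]
```

```bash
python3 -m jog '[[[0,-0.1,0],0,0.3],[[0,-0.1,0],0,0],[[0,-0.1,0],0,-0.4],[[0,-0.1,0],0,-1],[[0,-0.1,0],0,-1],[[0,-0.1,0],0,-1],[[0,-2,0],0,-1],[[0,-8,0],0,-1],[[0,-14.5,0],0,-1],[[0,-14.5,0],0,-1]]';  python3 plan.py .556 .1265 .22 1.444
python3 - <<'E'
from ov import *; from poses import P
overlay("scene",(90,0,350,200),2.8,{},'pics/s7.png')
E
```

```text
clock: 25.08
tcp_pos: [0.3893, -0.3091, 0.3756]
orientation: [-0.008, 2.204, -2.216]
contact_force: [-0.7, 0.8, -0.9]
grip_width: 0.085
shift cm [-1.723e+01 -4.000e-02 -4.340e+01] twist 0.142 | grasp now [ 0.3906 -0.3099  0.2206] jawyaw -1.555 tool y [ 0.008  -0.0053 -1.    ] j7 -1.04 w 0.085 t 25.075 F [-0.7  0.8 -0.9]
```

View pics/s7.png

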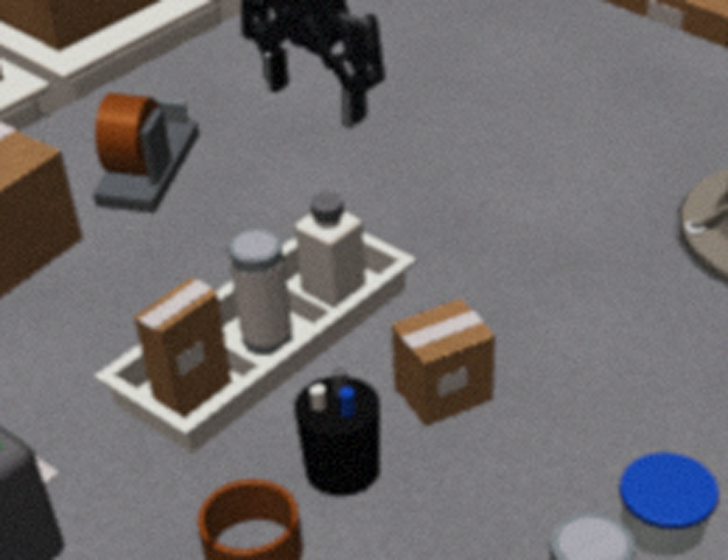

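The tote is filled, all three upright. Next the short tin.

```bash
python3 -m jog '[[[-2.2,0,-5.5],0,-1],[[-4.4,0,-11],0,-1],[[-6.6,0,-16.5],0.05,-1],[[-8.8,0,-22],0.1,-1],[[-11,0,-27.5],0.14,-1],[[-13.2,0,-33],0.14,-1],[[-15.4,0,-38.5],0.14,-1],[[-17,0,-42.7],0.14,-1],[[-17.2,0,-43.4],0.14,-1],[[-17.2,0,-43.4],0.14,-1]]'; python3 -m jog '[[[0,0,0],0,-1],[[0,0,0],0,-1]]'; python3 plan.py .556 .1265 .054 1.444
python3 - <<'E'
from ov import *; from poses import P
Q={k:P[k] for k in('short','tub','pen','box')}
overlay("wrist",(0,0,512,384),1.5,Q,'pics/w7.png')
E
```

```text
clock: 26.38
tcp_pos: [0.5528, 0.1282, 0.3692]
orientation: [-0.13, -2.155, 2.158]
contact_force: [-0.6, -0.8, -0.7]
grip_width: 0.0855
clock: 26.62
tcp_pos: [0.5531, 0.1268, 0.3706]
orientation: [-0.136, -2.155, 2.157]
contact_force: [0.2, 0.1, -0.0]
grip_width: 0.0854
shift cm [-0.3  16.16 -0.03] twist 0.0 | grasp now [0.553  0.1267 0.2156] jawyaw -1.697 tool y [-3.e-04 -8.e-04 -1.e+00] j7 -2.16 w 0.0854 t 26.625 F [ 0.2  0.1 -0. ]
```

View pics/w7.png

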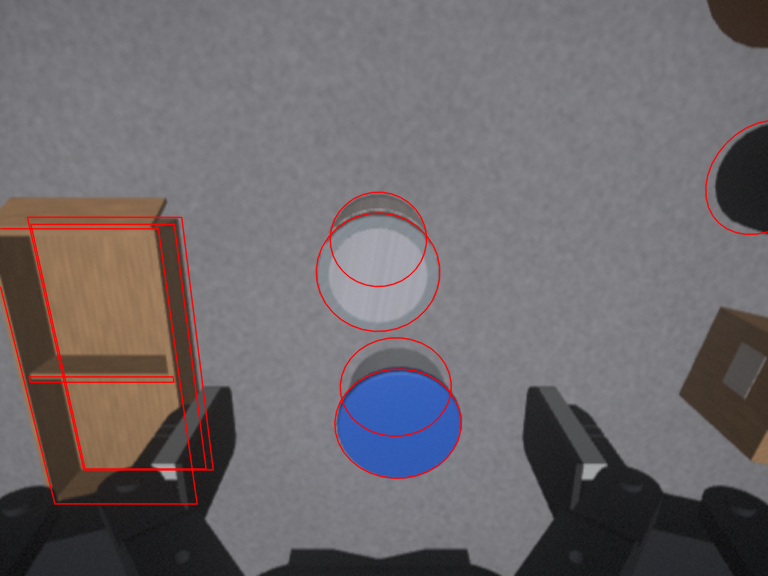

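```bash
python3 -m jog '[[[-0.3,6,0],0,-1],[[-0.3,12,0],0,-1],[[-0.3,15,0],0,-1],[[-0.3,16,0],0,-1],[[-0.3,16.2,0],0,-1],[[-0.3,16.2,0],0,1],[[-0.3,16.2,0],0,1],[[-0.3,16.2,0],0,1],[[-0.3,16.2,0],0,1],[[-0.3,16.2,0],0,1]]' 50; python3 -m jog '[[[0,0,0],0,1]]'; python3 plan.py .556 .1265 .054 1.444
```

```text
clock: 27.92
tcp_pos: [0.557, 0.128, 0.2105]
orientation: [-0.138, -2.159, 2.158]
contact_force: [-0.5, -0.2, 7.1]
grip_width: 0.0648
clock: 28.05
tcp_pos: [0.557, 0.1279, 0.2105]
orientation: [-0.138, -2.159, 2.158]
contact_force: [-1.4, -1.6, 7.1]
grip_width: 0.0646
shift cm [0.13 0.15 0.16] twist 0.002 | grasp now [0.5574 0.128  0.0555] jawyaw -1.695 tool y [ 3.e-03  2.e-04 -1.e+00] j7 -2.25 w 0.0646 t 28.05 F [-1.4 -1.6  7.1]
```

```bash
python3 -m jog '[[[0,-1,0],0,1],[[0,-6,0],0,1],[[0,-11,0],0,1],[[0,-12,0],0,1],[[0,-12,0],0,1]]'; python3 plan.py .5438 .3142 .175 1.444
```

```text
clock: 28.68
tcp_pos: [0.5559, 0.1279, 0.329]
orientation: [-0.135, -2.158, 2.158]
contact_force: [-0.4, -0.2, -2.5]
grip_width: 0.0644
shift cm [  3.52  -0.1  -18.34] twist 0.002 | grasp now [0.556  0.1279 0.174 ] jawyaw -1.695 tool y [ 8.e-04 -0.e+00 -1.e+00] j7 -2.19 w 0.0644 t 28.675 F [-0.4 -0.2 -2.5]
```

```bash
python3 -m jog '[[[1,0,-5],0,1],[[2,0,-10],0,1],[[3,0,-15],0,1],[[3.5,0,-18],0,1],[[3.5,0,-18.3],0,1],[[3.5,0,-18.3],0,1],[[3.5,0,-18.3],0,1]]'; python3 plan.py .5438 .3142 .0595 1.444
python3 - <<'E'
from ov import *; from poses import P
Q={k:P[k] for k in('box',)}
overlay("wrist",(0,0,512,384),1.5,Q,'pics/w8.png')
overlay("scene",(250,150,500,300),3,Q,'pics/s8.png')
E
```

```text
clock: 29.55
tcp_pos: [0.5445, 0.3121, 0.3277]
orientation: [-0.135, -2.154, 2.158]
contact_force: [-0.6, 0.7, -3.7]
grip_width: 0.0646
shift cm [ 0.07 11.32 -0.25] twist 0.0 | grasp now [0.5443 0.3118 0.1727] jawyaw -1.697 tool y [-0.0012 -0.0019 -1.    ] j7 -2.5 w 0.0646 t 29.55 F [-0.6  0.7 -3.7]
```

View pics/w8.png

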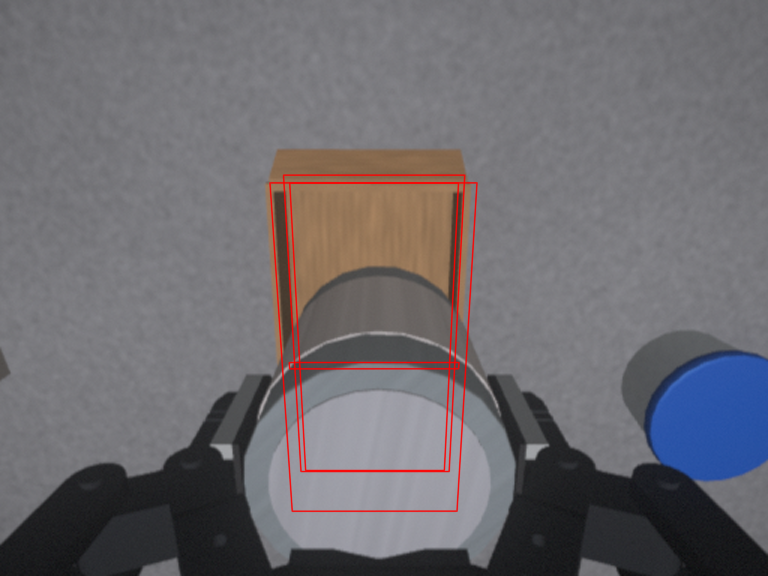

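View pics/s8.png

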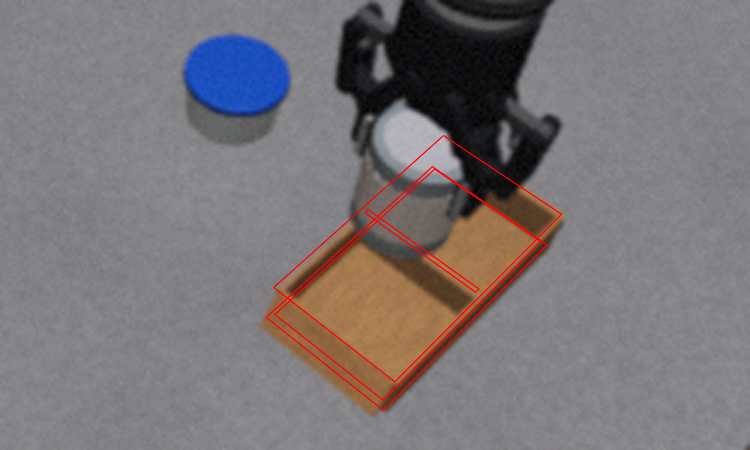

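```bash
python3 -m jog '[[[0.1,4,-0.3],0,1],[[0.1,8,-0.3],0,1],[[0.1,10,-0.3],0,1],[[0.1,10.6,-0.3],0,1],[[0.1,10.8,-0.3],0,1],[[0.1,10.8,-0.3],0,1],[[0.1,10.8,-0.3],0,1]]';  python3 plan.py .5438 .3142 .0595 1.444; python3 -m jog '[[[0,0.2,0],0,1],[[0,0.3,0],0,1],[[0,0.4,0],0,1],[[0,0.4,0],0,1]]';  python3 plan.py .5438 .3142 .0595 1.444
```

```text
clock: 30.52
tcp_pos: [0.5439, 0.3173, 0.2218]
orientation: [-0.136, -2.159, 2.157]
contact_force: [0.1, -0.6, -2.9]
grip_width: 0.0645
shift cm [-0.01  0.73  0.32] twist 0.003 | grasp now [0.5441 0.3174 0.0668] jawyaw -1.695 tool y [ 1.6e-03  9.0e-04 -1.0e+00] j7 -2.55 w 0.0645 t 30.525 F [ 0.1 -0.6 -2.9]
clock: 31.02
tcp_pos: [0.5435, 0.317, 0.2165]
orientation: [-0.134, -2.157, 2.157]
contact_force: [-0.5, -0.4, -3.3]
grip_width: 0.0645
shift cm [-0.07  0.2   0.27] twist 0.003 | grasp now [0.5434 0.317  0.0615] jawyaw -1.695 tool y [-2.e-04 -2.e-04 -1.e+00] j7 -2.56 w 0.0645 t 31.025 F [-0.5 -0.4 -3.3]
```

```bash
python3 -m jog '[[[0,0.1,0.1],0,1],[[0,0.2,0.1],0,1],[[0,0.3,0.1],0,1],[[0,0.35,0.1],0,1],[[0,0.35,0.1],0,1]]';  python3 plan.py .5438 .3142 .0595 1.444
```

```text
clock: 31.65
tcp_pos: [0.5433, 0.316, 0.2146]
orientation: [-0.135, -2.157, 2.158]
contact_force: [-4.1, -3.0, 9.2]
grip_width: 0.0644
shift cm [-0.06  0.01  0.16] twist 0.002 | grasp now [0.5434 0.3159 0.0596] jawyaw -1.695 tool y [ 3.e-04 -6.e-04 -1.e+00] j7 -2.56 w 0.0644 t 31.65 F [-4.1 -3.   9.2]
```

```bash
python3 -m jog '[[[0,-0.1,0],0,0],[[0,-0.1,0],0,-0.4],[[0,-0.1,0],0,-0.7],[[0,-0.1,0],0,-1],[[0,-0.1,0],0,-1],[[0,-0.1,0],0,-1],[[0,-2,0],0,-1],[[0,-8,0],0,-1],[[0,-15,0],0,-1],[[0,-15,0],0,-1]]';  python3 plan.py .4325 -.1255 .21 1.216
python3 - <<'E'
from ov import *; from poses import P
overlay("scene",(250,150,500,300),3,{},'pics/s9.png')
E
```

```text
clock: 32.9
tcp_pos: [0.5444, 0.3173, 0.3703]
orientation: [-0.144, -2.168, 2.154]
contact_force: [0.1, 1.2, -0.5]
grip_width: 0.0854
shift cm [ 5.77  0.16 45.4 ] twist 0.231 | grasp now [0.5458 0.3182 0.2153] jawyaw -1.695 tool y [ 0.0092  0.006  -0.9999] j7 -2.49 w 0.0854 t 32.9 F [ 0.1  1.2 -0.5]
```

View pics/s9.png

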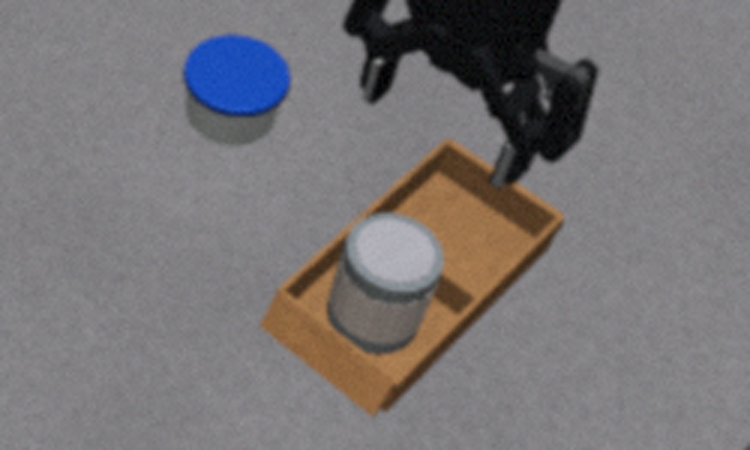

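```bash
python3 -m jog '[[[0.7,0,5.5],0,-1],[[1.4,0,11],0,-1],[[2.1,0,16.5],0.05,-1],[[2.8,0,22],0.1,-1],[[3.5,0,27.5],0.15,-1],[[4.2,0,33],0.2,-1],[[4.9,0,38.5],0.23,-1],[[5.6,0,43.8],0.23,-1],[[5.8,0,45.4],0.23,-1],[[5.8,0,45.4],0.23,-1]]'; python3 -m jog '[[[0,0,0],0,-1],[[0,0,0],0,-1]]'; python3 plan.py .4325 -.1255 .054 1.216
python3 - <<'E'
from ov import *; from poses import P
Q={k:P[k] for k in('low','pen')}
overlay("wrist",(0,0,512,384),1.5,Q,'pics/w9.png')
E
```

```text
clock: 34.2
tcp_pos: [0.4287, -0.1284, 0.3626]
orientation: [-0.364, -2.026, 2.026]
contact_force: [0.2, -0.1, -0.3]
grip_width: 0.0852
clock: 34.45
tcp_pos: [0.4299, -0.126, 0.3631]
orientation: [-0.361, -2.03, 2.03]
contact_force: [-0.3, 0.2, -0.1]
grip_width: 0.0853
shift cm [-0.24 15.41 -0.13] twist 0.003 | grasp now [ 0.4299 -0.126   0.2081] jawyaw -1.923 tool y [-2.e-04  4.e-04 -1.e+00] j7 -1.81 w 0.0853 t 34.45 F [-0.3  0.2 -0.1]
```

View pics/w9.png

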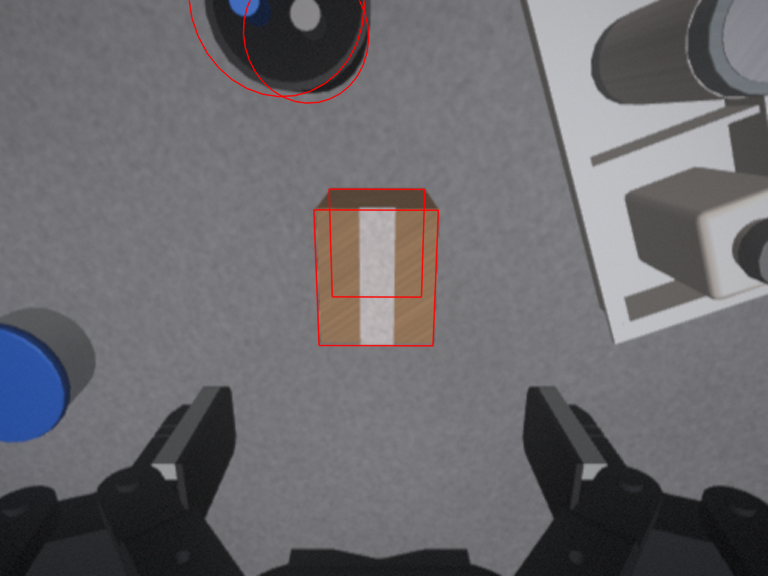

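```bash
python3 -m jog '[[[-0.2,6,-0.1],0,-1],[[-0.2,11.5,-0.1],0,-1],[[-0.2,14.4,-0.1],0,-1],[[-0.2,15.4,-0.1],0,-1],[[-0.2,15.5,-0.1],0,-1],[[-0.2,15.5,-0.1],0,1],[[-0.2,15.5,-0.1],0,1],[[-0.2,15.5,-0.1],0,1],[[-0.2,15.5,-0.1],0,1],[[-0.2,15.5,-0.1],0,1]]' 45; python3 -m jog '[[[0,0,0],0,1]]'; python3 plan.py .4325 -.1255 .054 1.216; python3 -m jog '[[[0,-1,0],0,1],[[0,-6,0],0,1],[[0,-12,0],0,1],[[0,-15,0],0,1],[[0,-15,0],0,1]]';python3 plan.py .4446 .3275 .205 1.444
```

```text
clock: 35.75
tcp_pos: [0.4326, -0.1271, 0.2096]
orientation: [-0.366, -2.03, 2.03]
contact_force: [-0.1, 1.0, 7.8]
grip_width: 0.0613
clock: 35.88
tcp_pos: [0.4326, -0.127, 0.2096]
orientation: [-0.366, -2.03, 2.03]
contact_force: [-0.2, 1.9, 7.0]
grip_width: 0.0614
shift cm [ 0.11  0.06 -0.13] twist 0.001 | grasp now [ 0.433  -0.1271  0.0546] jawyaw -1.925 tool y [ 2.9e-03 -5.0e-04 -1.0e+00] j7 -1.9 w 0.0614 t 35.875 F [-0.2  1.9  7. ]
clock: 36.5
tcp_pos: [0.4322, -0.1272, 0.3611]
orientation: [-0.37, -2.03, 2.031]
contact_force: [0.2, -0.1, -2.5]
grip_width: 0.0617
shift cm [ 14.71   0.05 -43.04] twist -0.228 | grasp now [ 0.4331 -0.1274  0.2061] jawyaw -1.925 tool y [ 0.0057 -0.0015 -1.    ] j7 -1.82 w 0.0617 t 36.5 F [ 0.2 -0.1 -2.5]
```

```bash
python3 -m jog '[[[0,0,-4.5],0,1],[[0,0,-9.5],0,1],[[1.5,0,-14.5],-0.05,1],[[3.5,0,-19.5],-0.1,1],[[5.5,0,-24.5],-0.15,1],[[8.5,0,-29.5],-0.2,1],[[11.5,0,-35],-0.23,1],[[14,0,-40.5],-0.23,1],[[14.7,0,-43],-0.23,1],[[14.7,0,-43],-0.23,1]]'; python3 -m jog '[[[0,0,0],0,1],[[0,0,0],0,1]]'; python3 plan.py .4446 .3275 .0585 1.444
python3 - <<'E'
from ov import *; from poses import P
P['box']=(.4942,.322,-.127)
Q={k:P[k] for k in('box',)}
overlay("wrist",(0,0,512,384),1.5,Q,'pics/w10.png')
overlay("scene",(250,150,500,300),3,Q,'pics/s10.png')
E
```

```text
clock: 37.75
tcp_pos: [0.4419, 0.3292, 0.3567]
orientation: [-0.127, -2.158, 2.158]
contact_force: [-0.3, -0.8, -2.0]
grip_width: 0.0615
clock: 38.0
tcp_pos: [0.4433, 0.3257, 0.3576]
orientation: [-0.136, -2.154, 2.158]
contact_force: [0.2, 0.1, -1.8]
grip_width: 0.0615
shift cm [-0.12 14.41 -0.24] twist 0.001 | grasp now [0.4432 0.3255 0.2026] jawyaw -1.697 tool y [-7.0e-04 -1.5e-03 -1.0e+00] j7 -2.62 w 0.0615 t 38.0 F [ 0.2  0.1 -1.8]
```

View pics/w10.png

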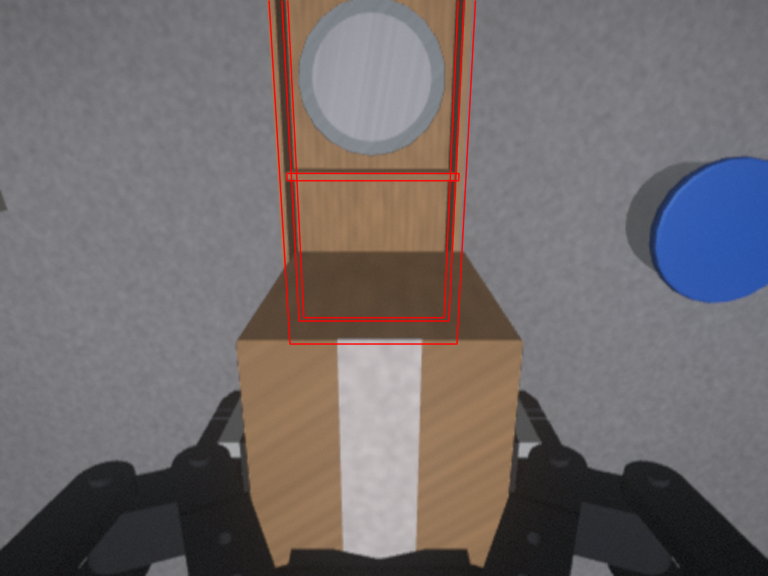

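View pics/s10.png

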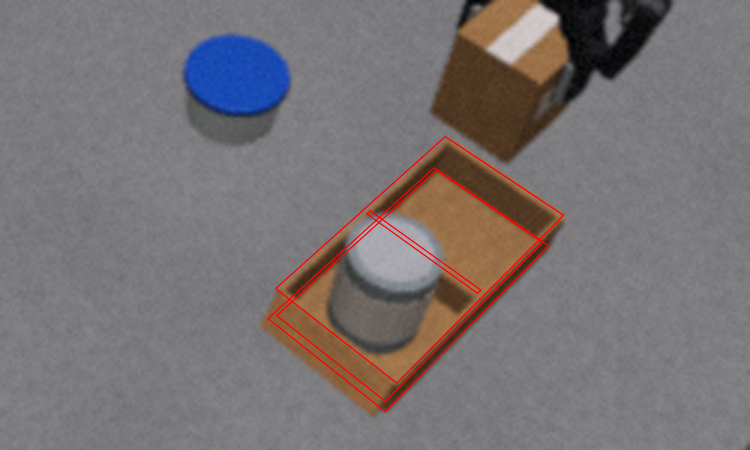

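```bash
python3 -m jog '[[[-0.1,4,-0.2],0,1],[[-0.1,8,-0.2],0,1],[[-0.1,11,-0.2],0,1],[[-0.1,13,-0.2],0,1],[[-0.1,13.6,-0.2],0,1],[[-0.1,13.9,-0.2],0,1],[[-0.1,13.9,-0.2],0,1],[[-0.1,13.9,-0.2],0,1]]';  python3 plan.py .4446 .3285 .0585 1.444; python3 -m jog '[[[0,0.2,0],0,1],[[0,0.3,0],0,1],[[0,0.4,0],0,1],[[0,0.4,0],0,1]]';  python3 plan.py .4446 .3285 .0585 1.444
```

```text
clock: 39.1
tcp_pos: [0.4446, 0.3293, 0.22]
orientation: [-0.136, -2.159, 2.157]
contact_force: [0.5, 0.4, -1.9]
grip_width: 0.0616
shift cm [0.01 0.65 0.1 ] twist 0.002 | grasp now [0.4448 0.3294 0.065 ] jawyaw -1.695 tool y [ 1.2e-03  9.0e-04 -1.0e+00] j7 -2.73 w 0.0616 t 39.1 F [ 0.5  0.4 -1.9]
clock: 39.6
tcp_pos: [0.4443, 0.3291, 0.2151]
orientation: [-0.134, -2.157, 2.157]
contact_force: [0.3, 0.1, -2.2]
grip_width: 0.0616
shift cm [-0.04  0.16  0.05] twist 0.003 | grasp now [0.4443 0.3291 0.0601] jawyaw -1.695 tool y [-2.e-04 -2.e-04 -1.e+00] j7 -2.74 w 0.0616 t 39.6 F [ 0.3  0.1 -2.2]
```

```bash
python3 -m jog '[[[0,0.1,0],0,1],[[0,0.2,0],0,1],[[0,0.25,0],0,1],[[0,0.3,0],0,1],[[0,0.3,0],0,1]]';  python3 plan.py .4446 .3285 .0585 1.444
```

```text
clock: 40.22
tcp_pos: [0.4442, 0.3292, 0.2136]
orientation: [-0.135, -2.157, 2.158]
contact_force: [-4.8, -4.2, 14.0]
grip_width: 0.0615
shift cm [-0.04  0.01  0.06] twist 0.003 | grasp now [0.4443 0.3292 0.0586] jawyaw -1.695 tool y [ 6.e-04 -5.e-04 -1.e+00] j7 -2.74 w 0.0615 t 40.225 F [-4.8 -4.2 14. ]
```

Seated. Release and retreat upward.

```bash
python3 -m jog '[[[0,-0.1,0],0,0],[[0,-0.1,0],0,-0.4],[[0,-0.1,0],0,-0.7],[[0,-0.1,0],0,-1],[[0,-0.1,0],0,-1],[[0,-0.1,0],0,-1],[[0,-2,0],0,-1],[[0,-8,0],0,-1],[[0,-15,0],0,-1],[[0,-15,0],0,-1]]'; python3 -m jog '[[[0,-4,0],0,-1],[[0,-4,15],0,-1],[[0,-4,15],0,-1],[[0,-4,15],0,-1],[[0,-4,15],0,-1]]'
python3 - <<'E'
from ov import *; from poses import P
Q={k:P[k] for k in ('tub','tape','pen')}
overlay("scene",(110,60,450,290),2.3,Q,'pics/s11.png')
overlay("top",(100,100,420,300),2.5,Q,'pics/t11.png')
E
```

```text
clock: 41.48
tcp_pos: [0.4451, 0.3304, 0.3684]
orientation: [-0.143, -2.168, 2.154]
contact_force: [0.0, -0.3, -0.7]
grip_width: 0.0853
clock: 42.1
tcp_pos: [0.4254, 0.1781, 0.4023]
orientation: [-0.138, -2.154, 2.157]
contact_force: [-0.9, 0.4, -0.3]
grip_width: 0.0852
```

View pics/s11.png

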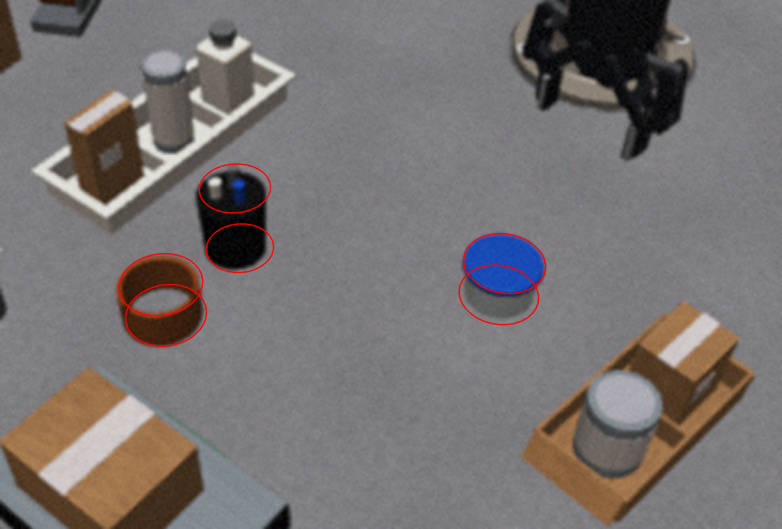

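View pics/t11.png

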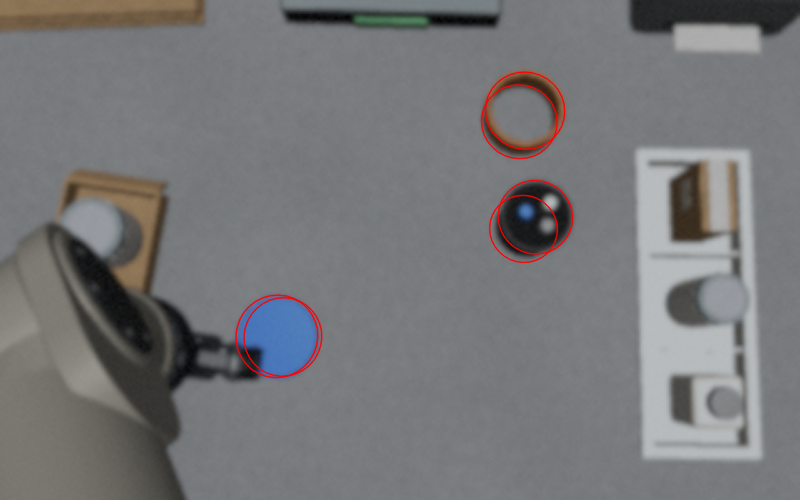

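```bash
python3 -m jog '[[[0,0,0],0,-1],[[0,0,0],0,-1]]'; python3 -c "
from bench import hand_in
print(hand_in())"
```

```text
clock: 42.45
tcp_pos: [0.4257, 0.1813, 0.4021]
orientation: [-0.132, -2.159, 2.158]
contact_force: [0.2, 0.1, -0.0]
grip_width: 0.0855
the job is handed in; nothing more can be done
None
```

Both orders are packed and the job is handed in at 42.5 s on the clock, inside the 128 s limit. Hand-in gives no verdict.

- **Tote:** the tall tin is in the middle cell, the slim carton in the end cell farther from the robot, and the square bottle in the nearer one.
- **Box:** the short tin is in the farther cell and the low carton in the nearer one.
- **Setting down:** I lowered each piece until the wrist force showed it on the floor (about 5 to 17 N), then released it.

**Last checks:** the closing scene picture shows all five pieces upright in their cells. The tape roll, pen cup and tub are within a few pixels of their outlines from the start. The gripper was open, raised clear, and read almost no force.

**What disagreed:**
- The top and scene cameras differed by about 2 to 6 mm on most pieces, so I averaged them and checked against the wrist camera before each grasp.
- The pen cup's scene reading was off by over 15 mm, so I placed it mainly from the top view.
- The box came from the top view alone, with a shift of 1 to 2 mm after the wrist view.
- In the last top picture the arm hid the low carton's cell, so only the scene camera confirms that placing.

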